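# Clamp the pipe in the quick clamp

### The arm

A 6-joint arm with a two-finger parallel gripper is mounted at the origin on a cart in front of the work surface, level with it; the furniture and walls round the work are solid. World frame = base frame: x ahead of the robot, y to its left, z up, the work surface at z = 0. Lengths are in mm, angles in rad, forces in N, time in s.
With the tool pointing down it reaches from about 350 to 975 mm from the base axis. Payload 7.1 kg.
Tool frame: the origin (TCP) lies on the front face of the gripper's body, between the roots of the fingers; the fingertips stand 80 mm ahead of it and the grasp point (between the pads) lies 61 mm ahead of it (env.tips_ahead is the distance from the TCP to the fingertips, in mm); z points along the fingers, y is the line along which they close (so a half turn about z gives the same grasp; the last joint's range is limited). The gripper opens to 88 mm and grips with 3 to 60 N. Pads are 20 mm wide; open, the fingers measure 115 mm over their backs; the gripper's body (75 mm by 178 mm) begins 61 mm behind the grasp point.
Start: joints at [-1.24, 0.423, 1.63, -0, 1.089, -0.019], TCP at [214.211, -587.128, 302.675] pointing down, gripper open.
Joint ranges: [-3, 3], [-0.9, 2.11], [0.09, 2.58], [-1.31, 4.45], [0.11, 2.69], [-2.54, 2.54]. Speed limits (rad/s): [2.39, 2.39, 3.01, 3.14, 3.14, 3.14].

### API

Orientations are given as a unit quaternion [x, y, z, w].
In Python, from station import env, set_gripper, viewer, workorder gives the robot as it stands. Calls block until the motion is done:
- env.reach(position, orientation): joint-space move of the TCP to a pose.
- env.move_l(position, rot=None, rate=150, f_stop=None): straight line of the TCP; rot=None keeps the orientation; rate is the mean speed in mm/s. With f_stop (N) it stops when the force on the tool has changed by that much, and returns True; else False.
- env.move_joints(angles): joint-space move.
- set_gripper(opening): finger opening in mm; the grip force is fixed at half the most; returns when the fingers have stopped.
- env.hold(seconds).
- env.ik(position, orientation): joint angles nearest the present ones, or None.
- env.read_state(): the state.
- viewer.camera(name): name is "scene" or "top"; returns the picture (400x640x3 uint8, blue, green, red); there is no depth.
- viewer.camera_params(name): a dict with "fx", "fy", "cx", "cy" (pixels), "dist" ([k1, k2, p1, p2, k3] as OpenCV has them; the pictures are not rectified), "pose" (4x4, takes a point from camera to world coordinates). Camera axes: x right, y up, looking along -z (the intrinsics and any distortion apply to the point x, -y, -z); pixel columns grow to the right and rows downward; lengths in mm; the calibration is good to about 2 mm. A picture is of the moment at which its call begins. camera_params takes no time and is no camera call.
A pose or a line that the arm cannot do raises env.IKError and nothing moves.
- workorder.sign_off(): hands the job in; it is judged then, once.
The state is a dict: "time_s": time; "qpos": joint angles; "dq": joint speeds; "tau": joint torques, N m; "tool_pos": TCP position; "orientation": TCP orientation; "force": force on the tool from outside, world axes, zero at the start; "wrist_torque": the same for the moment, N m; "width": finger opening in mm; "grip_force": force on a finger pad.
Only numpy, scipy, OpenCV 4.12 (cv2) and the standard library are available. Lean on these libraries where they do the work, as an engineer would, in place of code of your own. Each camera call takes 0.05 s, during which the arm holds its last target. There are 200 camera calls.

### The job

The pipe offcut lies in the saddle of the quick clamp on the bench, with the clamp open. First swing the steel strap over the pipe with the back of a finger until it lies flat across the pipe, and only then push the cam lever over and fully down onto the strap; take the hand away at the end. Nothing is picked up: the pipe stays in its saddle, and the loose things beside the clamp are left alone.

Things in the scene. Friction and masses are not known exactly. Their poses are not given: they have to be found in the camera images.
- fixture: Quick clamp for pipe, fixed to the bench: grey base plate 130 (x) x 176 (y) x 10 mm with dark steel saddles. Origin: centre of the underside, on the bench. Its x axis runs along the pipe, its y axis runs from the strap hinge (y = -55 mm) to the lever pivot (y = +62 mm), z is up; it turns by up to about 40 degrees either way from the robot's axes. With strap and lever closed all of it lies below 80 mm.
- strap_hinge (a point): Centre of the strap's hinge pin, 52 mm above the bench; the pin is parallel to the fixture's x axis. Fixed to the fixture, between two ears that reach 29 mm either side.
- strap (a joint): Angle of the steel strap, rad. 0: closed, level over the pipe, reaching from its hinge towards the fixture's +y. It grows as the strap rises: 1.57 is upright, at more it leans away from the pipe (up to the stop at 2.0). At the start it stands open (1.65 to 1.95). The hinge is stiff (0.14 N m of friction, about 2 N at the strap's end): the strap stays wherever it is left and does not fall; it stops at 0.
- strap_tip (a point): Middle of the free end of the strap, 121 mm from the hinge pin's axis. The strap is a flat steel bar 40 mm wide and 5 mm thick (its faces lie 2.5 mm either side of the line from hinge to tip). Closed, its upper face is 54.5 mm above the bench.
- lever_pivot (a point): Centre of the cam lever's pivot pin, 46 mm above the bench, parallel to the fixture's x axis. Fixed to the fixture, between two ears that reach 36 mm either side.
- lever (a joint): Angle of the cam lever, rad. 0: closed, lying level above the strap and pointing to the fixture's -y. It grows as the lever rises: 1.57 is upright, at more it leans outward, away from the pipe (up to the stop at 2.1). At the start it stands open (1.75 to 2.05). It turns stiffly (0.2 N m of friction, about 2 to 3 N at its end), stays wherever it is left and stops at 0.
- lever_end (a point): Middle of the free end of the lever's black grip. In the lever's closed position it is 103 mm from the pivot towards the fixture's -y and 24.5 mm above the pivot. The grip is 30 mm wide (x), 50 mm long and 13 mm thick, so its outer face (the upper face when closed) lies 31 mm from the pivot's axis, 77 mm above the bench when closed; the rest of the handle is 24 mm wide and 8 mm thick.
- pipe_center (a point): Middle of the red pipe offcut, 140 mm long, 34 mm in diameter, lying loose in the saddles along the fixture's x axis; its top is 48 mm above the bench.
- reel: Loose reel of hemp with red flanges standing beside the clamp, 61 mm in diameter, 56 mm high, at the +x side of the fixture; to be left alone. Origin: centre of the underside.
- tape: Loose yellow pocket tape measure beside the clamp, 68 x 72 x 34 mm high, at the -x side of the fixture; to be left alone. Origin: centre of the underside.
- nipple: Loose grey threaded pipe nipple lying beside the clamp, 70 mm long, 27 mm in diameter, at the +x side of the fixture; to be left alone. Origin: centre of the underside.
Mind the look-alikes: they are no part of the job. Leave any orange or yellow look-alike of the part that bears pipe_center alone.

How it is judged:
By the outcome, as a careful person would: the job done as asked, in the order asked, and still so for the second after the job is handed in, with the robot touching nothing.
It also fails if it takes over 48 s, if anything falls off the work surface, if the arm or the gripper's body presses on something with over 40 N, if the wrist force passes 120 N, or if a joint passes its speed limit or range.

## Working session

There is one attempt and no reset: what is moved stays moved. The work goes in short steps, each a Python script; the robot and the scene stay as the last script left them, time stands still between calls to the robot, and variables do not carry over. Pictures are saved under pics/ and viewed, at most 10 in all, crops included, and the job is handed in when it is done.

```bash
mkdir -p pics; ls; python3 - <<'E'
from station import env, viewer
import cv2
for n in ("scene","top"):
    cv2.imwrite(f"pics/{n}0.png",viewer.camera(n)); p=viewer.camera_params(n); print(n,p)
print(env.read_state())
E
```

```text
pics
scene {'fx': 502.6390051358983, 'fy': 502.6390051358983, 'cx': 315.7414439393166, 'cy': 202.70515569920312, 'dist': array([-0.12758884,  0.        ,  0.        ,  0.        ,  0.        ]), 'pose': array([[-7.42074428e-01,  3.24074880e-01, -5.86771689e-01,
        -1.88831299e+01],
       [-6.69951098e-01, -3.87509456e-01,  6.33247146e-01,
         6.34986321e+02],
       [-2.21600852e-02,  8.63024851e-01,  5.04675180e-01,
         5.67685560e+02],
       [ 0.00000000e+00,  0.00000000e+00,  0.00000000e+00,
         1.00000000e+00]])}
top {'fx': 501.4279160951971, 'fy': 501.4279160951971, 'cx': 307.2931359700293, 'cy': 201.14300244527087, 'dist': array([-0.11129224,  0.        ,  0.        ,  0.        ,  0.        ]), 'pose': array([[-2.53595055e-02,  9.76509757e-01, -2.13975674e-01,
         3.01968782e+02],
       [-9.99662329e-01, -2.35578376e-02,  1.09661252e-02,
        -5.89903795e+00],
       [ 5.66772410e-03,  2.14181516e-01,  9.76777434e-01,
         1.28974708e+03],
       [ 0.00000000e+00,  0.00000000e+00,  0.00000000e+00,
         1.00000000e+00]])}
{'time_s': 0.1, 'qpos': array([-1.23998695e+00,  4.23771807e-01,  1.63055554e+00, -1.59546099e-05,
        1.08863977e+00, -1.89682974e-02]), 'dq': array([ 0.00176911, -0.00240537, -0.00130517,  0.00064922,  0.00047631,
       -0.00026911]), 'tau': array([-4.50917414e-04, -5.45614672e+01, -2.74324751e+01,  6.44835108e-02,
        1.88023987e-02, -4.91684466e-05]), 'tool_pos': array([ 214.09861525, -586.78669969,  301.99756109]), 'orientation': array([ 9.84745010e-01,  1.74002279e-01, -1.13699418e-04, -6.77797142e-04]), 'force': array([-0.33098346,  0.33367495,  0.8729448 ]), 'wrist_torque': array([ 0.02900703, -0.01196703,  0.02725425]), 'grip_force': 0.0, 'width': 87.36178833871172}
```

View pics/scene0.png

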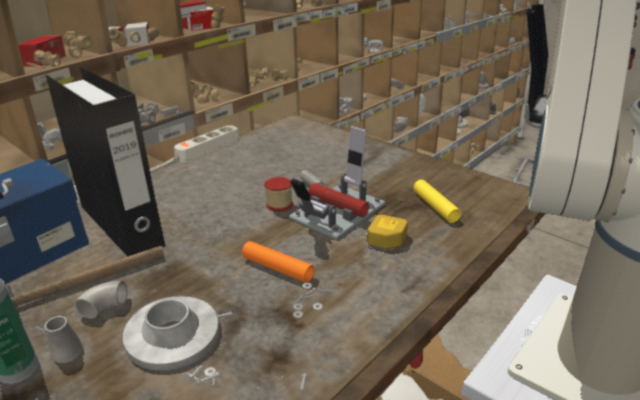

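View pics/top0.png

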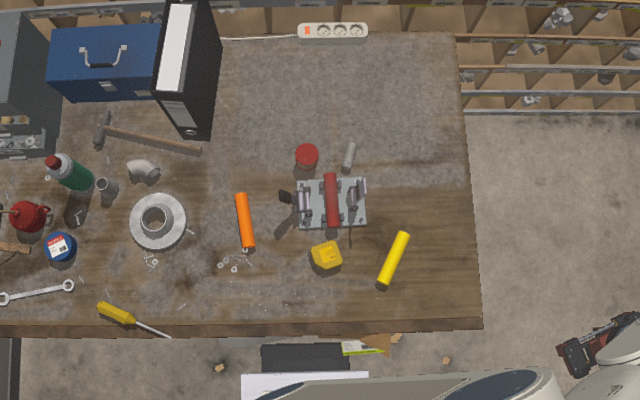

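The clamp is at about (330,203) in the top picture, with the lever on the left (about 285,197) and the strap on the right (about 352,197). The reel and nipple are above it and the tape is below. I'll enlarge both.

```bash
python3 - <<'E'
import cv2
a=cv2.imread("pics/top0.png")[140:280,262:402]; b=cv2.imread("pics/scene0.png")[115:255,260:400]
cv2.imwrite("pics/c0.png",cv2.hconcat([cv2.resize(a,(400,400),interpolation=cv2.INTER_CUBIC),cv2.resize(b,(400,400),interpolation=cv2.INTER_CUBIC)]))
E
```

```text
(no output)
```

View pics/c0.png

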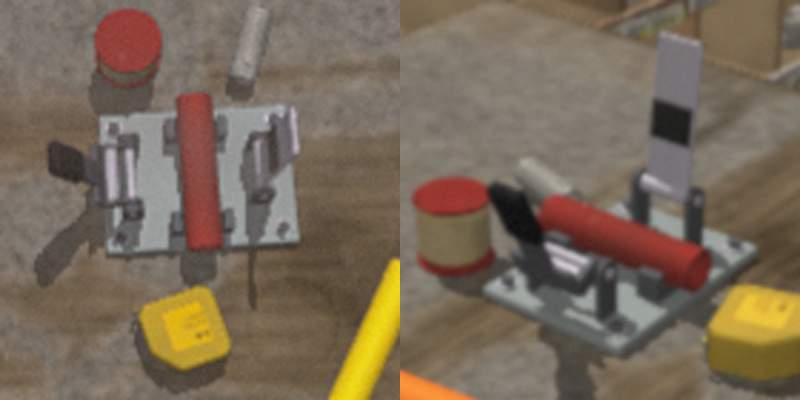

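In the enlarged crops, the top view shows the plate corners at (100,115), (291,105), (299,242) and (107,255), the strap tip at about (293,130) and the grip end at (50,160). The scene view shows the corners at (485,288), (622,352) and (755,248), the strap tip at (681,37) and the grip end at about (501,184). Next I'll fit the pose and both joints together.

```bash
cat > h.py <<'E'
import numpy as np, cv2
from scipy.optimize import least_squares
from station import viewer
P={n:viewer.camera_params(n) for n in("top","scene")}
def proj(n,X):
    p=P[n]; c=np.linalg.inv(p["pose"]) @ np.append(X,1); c=c[:3]*[1,-1,-1]
    K=np.array([[p["fx"],0,p["cx"]],[0,p["fy"],p["cy"]],[0,0,1]])
    return cv2.projectPoints(c.reshape(1,3),np.zeros(3),np.zeros(3),K,p["dist"])[0].ravel()
def W(f,q):  # fixture -> world
    c,s=np.cos(f[2]),np.sin(f[2]); return np.array([f[0]+c*q[0]-s*q[1],f[1]+s*q[0]+c*q[1],q[2]])
def strap(th,r=121,n=0,x=0): # n: offset along normal (upper face positive)
    return np.array([x,-55+r*np.cos(th)-n*np.sin(th),52+r*np.sin(th)+n*np.cos(th)])
def lever(th,r=103,n=24.5,x=0):
    return np.array([x,62-r*np.cos(th)+n*np.sin(th),46+r*np.sin(th)+n*np.cos(th)])
E
cat > fit.py <<'E'
from h import *
k=400/140
T=lambda u,v:("top",np.array([262+u/k,140+v/k])); S=lambda u,v:("scene",np.array([260+(u-400)/k,115+v/k]))
obs=[(T(100,115),(65,88,10)),(T(291,105),(65,-88,10)),(T(299,242),(-65,-88,10)),(T(107,255),(-65,88,10)),
(S(485,288),(65,88,10)),(S(622,352),(-65,88,10)),(S(755,248),(-65,-88,10)),
(T(293,130),'s'),(S(681,37),'s'),(T(50,160),'l'),(S(501,184),'l')]
def res(p):
    r=[]
    for (n,uv),q in obs:
        q=strap(p[3]) if q=='s' else lever(p[4]) if q=='l' else q
        r.append(proj(n,W(p,q))-uv)
    return np.concatenate(r)
s=least_squares(res,[550,0,0,1.8,1.9],x_scale=[100,100,1,1,1]); print(s.x); print(s.fun.reshape(-1,2).round(1))
E
python3 fit.py
```

```text
[ 5.77652461e+02 -8.14498712e+01  3.52860660e-02  1.68518955e+00
  2.00843849e+00]
[[-1.3 -0. ]
 [-1.7 -0.3]
 [-0.3  0.1]
 [-0.9 -0.4]
 [-0.8 -1.2]
 [-0.3 -2.2]
 [ 2.2 -1.2]
 [-0.4  0.2]
 [ 0.5 -0.3]
 [ 0.2 -1.1]
 [ 1.6  1.3]]
```

The fit is good to about 3 mm: fixture at (578,-81), yaw 0.035, strap 1.69, lever 2.01. Next I'll swing the strap with closed fingers, then look.

```bash
cat >> h.py <<'E'
from station import env, set_gripper
F=[577.6,-81.4,0.035]; Q=np.array([np.cos(F[2]/2),np.sin(F[2]/2),0,0])
def tcp(y,z): return W(F,(0,y,z+env.tips_ahead))   # fixture y of finger centre, z of tips
HB=13.5
E
python3 - <<'E'
from h import *
set_gripper(0)
env.reach(tcp(-112,230),Q)
print(env.move_l(tcp(-112,132),f_stop=15), env.read_state()["tool_pos"])
for th in np.linspace(1.57,0,11):
    q=strap(th,80,2.5)
    hit=env.move_l(tcp(q[1]-HB,q[2]-(1 if th<.01 else 0)),rate=80,f_stop=25)
    s=env.read_state(); print(round(th,2),hit,s["force"].round(1),s["time_s"])
    if hit: break
cv2.imwrite("pics/s1.png",cv2.resize(viewer.camera("scene")[75:275,200:440],(720,600)))
E
```

```text
False [ 581.97754636 -193.68372055  212.70003435]
1.57 False [ 0.9 -0.4 -0.1] 4.85
1.41 False [-0.3  0.  -0. ] 5.1583
1.26 False [-0.  -0.6 -0. ] 5.4667
1.1 False [ 0.4  0.3 -0.7] 5.775
0.94 False [-0.6  0.7  1.3] 6.0833
0.78 False [-0.2  0.1 -0.4] 6.3917
0.63 False [-0.4  0.3  1.1] 6.7
0.47 False [-0.1 -0.8  0.4] 7.0083
0.31 False [0.1 0.  0.5] 7.3167
0.16 False [-1.1 -0.6  0.6] 7.625
0.0 True [-3.3 -1.  14.2] 7.875
```

View pics/s1.png

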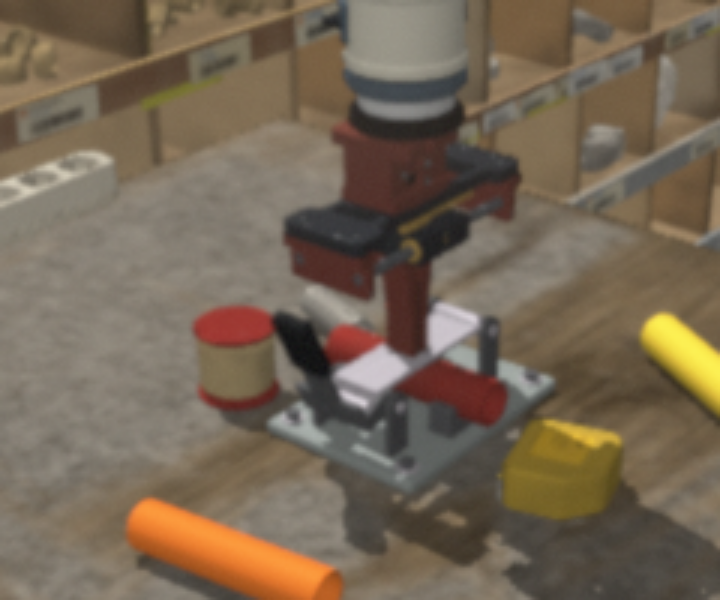

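The strap lies across the pipe under the finger at about (405,350), and the lever is still open at about (300,340). I'll press once more and check the height, then lift straight up and push the lever.

```bash
python3 - <<'E'
from h import *
t=lambda: env.read_state()["tool_pos"][2]-env.tips_ahead
print("tip z",t())
q=strap(0,80,2.5)
print(env.move_l(tcp(q[1]-HB,52.5),rate=20,f_stop=20),t())
env.move_l(tcp(q[1]-HB,130),rate=150)
cv2.imwrite("pics/lift.png",viewer.camera("scene"))
env.move_l(tcp(q[1]-HB,200),rate=150)
env.reach(tcp(185,200),Q)
print(env.move_l(tcp(185,110),f_stop=15))
for th in [1.8,1.57]+list(np.linspace(1.41,0,10)):
    q=lever(th,85,31)
    if th>1.5: q[1]=lever(th,103,31)[1]; q[2]=110+ (21 if th<1.6 else 8)
    hit=env.move_l(tcp(q[1]+HB,q[2]-(1 if th<.01 else 0)),rate=80,f_stop=30)
    s=env.read_state(); print(round(th,2),hit,s["force"].round(1),s["time_s"],t())
    if hit: break
if th<.01: print(env.move_l(tcp(q[1]+HB,75),rate=20,f_stop=25),t())
cv2.imwrite("pics/s2.png",cv2.resize(viewer.camera("scene")[75:275,200:440],(720,600)))
E
```

```text
tip z 54.64739395712283
False 54.45579138032386
False
1.8 False [ 0.4  0.1 -0.7] 11.8417 118.023194613273
1.57 False [ 0.7 -0.1 -0.9] 12.3167 131.3379110760643
1.41 False [0.1 0.1 0.7] 12.65 134.96175178496412
1.25 False [-0.4  0.3 -0.5] 12.975 136.41831657437695
1.1 False [0.1 0.  0. ] 13.3 135.6606318424445
0.94 False [-0.4  0.7  0.5] 13.625 132.6910000830223
0.78 False [0.1 0.6 0.2] 13.95 127.58634428106825
0.63 False [-0.6  0.4  0. ] 14.275 120.4781415237585
0.47 False [ 0.3 -0.   0.5] 14.6 111.56381681523982
0.31 False [ 0.   0.6 -0.7] 14.925 101.0577355647487
0.16 False [ 0.7 -0.1  0.2] 15.25 89.2137120988155
0.0 True [-3.8  2.7 14.7] 15.525 77.05435939419522
False 76.85091891251528
```

View pics/s2.png

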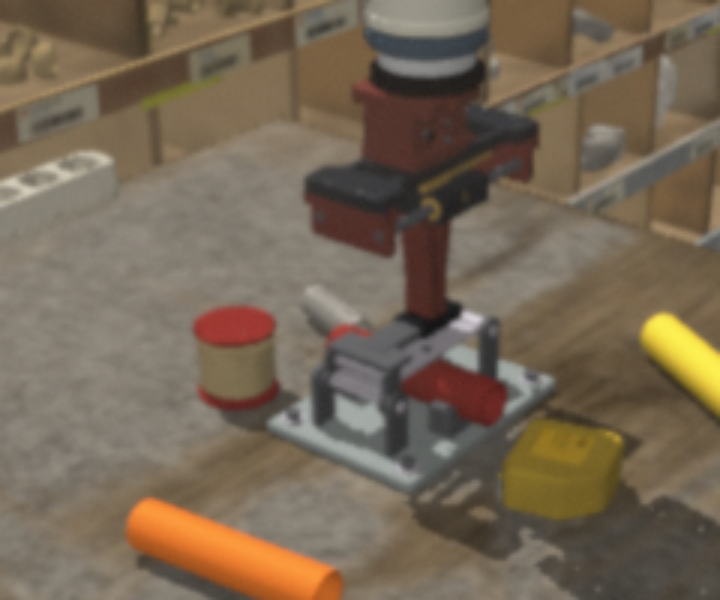

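The lever lies down over the strap with its grip under the finger at about (430,320). The tip heights of 54.5 and 77 mm match the closed positions. Now I'll retract and check.

```bash
python3 - <<'E'
from h import *
q=lever(0,85,31)
env.move_l(tcp(q[1]+HB,250),rate=150); env.move_l(W(F,(0,-250,330)),rate=150); env.hold(.5)
cv2.imwrite("pics/s3.png",cv2.resize(viewer.camera("scene")[115:255,240:408],(720,600)))
s=env.read_state(); print(s["time_s"],s["force"])
E
```

```text
19.4417 [-0.66061633  1.35791695 -0.69054707]
```

View pics/s3.png

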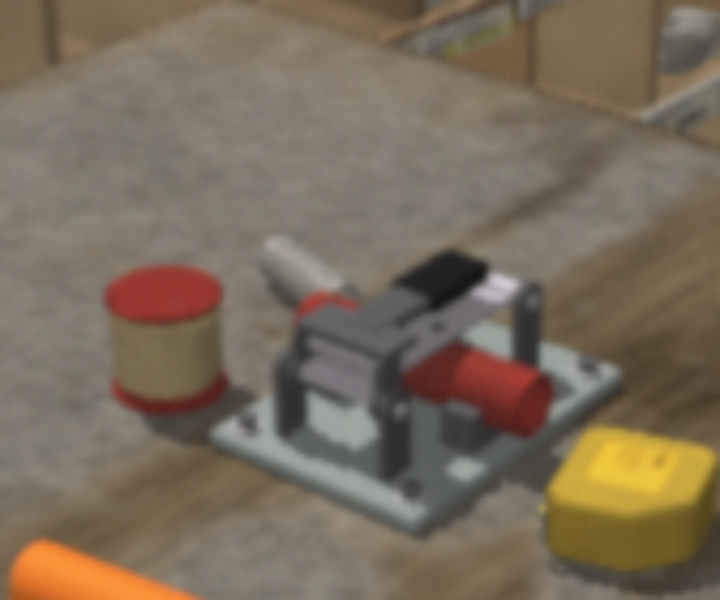

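The lever (grip at about (440,280)) and the strap are both closed. The pipe is in its saddle, the loose things are where they were, and the hand is clear.

```bash
python3 -c "
from station import workorder
print(workorder.sign_off())"
```

```text
the job is handed in; nothing more can be done
None
```

The strap was swung flat over the pipe first, then the cam lever was pushed fully down onto it; the hand is clear, and the job was handed in at about 19.5 s on the robot's clock.

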